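# Turn a dome camera's cover onto its locating pin and press it home

## Robot

A 6-joint arm with a two-finger parallel gripper is mounted at the origin on the work surface. World frame = base frame: x ahead of the robot, y to its left, z up, the work surface at z = 0. Lengths are in m, angles in rad, forces in N, time in s.
With the tool pointing down it reaches from about 0.325 to 0.925 m from the base axis. Payload 3.1 kg.
Tool frame: the origin (TCP) lies midway between the tips of the shut fingers; the grasp point (between the pads) lies 19 mm behind it; z points along the fingers, x is the direction in which the jaws open and shut, and the axes are right-handed (so a half turn about z gives the same grasp; the last joint's range is limited). The gripper opens to 85 mm and grips with 20 to 120 N. Pads are 22 mm wide; open, the fingers measure 114 mm over their backs; the gripper's body (76 mm by 85 mm) begins 54 mm behind the grasp point. The pads swing forward as they close: fully open they stand 13 mm farther back than shut.
Start: joints at [-1.4, 0.217, 1.613, -0, 1.311, -0.112], TCP at [0.174, -0.6, 0.202] pointing down, gripper open.
Joint ranges: [-2.75, 2.75], [-0.78, 2.1], [0.31, 2.55], [-1.13, 4.27], [0.13, 2.63], [-2.58, 2.58]. Speed limits (rad/s): [2.79, 2.79, 3.14, 3.14, 3.14, 3.14].

## Interface

Orientations are given as a unit quaternion [w, x, y, z].
In Python, from rig import observe, camera, get_calibration, job_done gives the robot as it stands.
- The arm moves only by the tool apply_moves, never from a script. Its argument "plan" is a list of rows, each a list of 5 numbers: the finger opening in mm, from 0 to 85.4, then the shift along the world's x, y, z in mm, then the turn about the world's z in rad. A call has 1 to 12 rows; each row is the pose to reach, as a shift and turn from the pose commanded when the call began; what a row does not reach only later rows make up. A row lasts 1/12 s, in which the tool goes at most 41.7 mm and 7.16 degrees, less where a joint would pass 70% of its speed; a pose out of reach is approached as far as the arm can. A call with a gripper value outside its range is refused whole. The fingers move at their own pace and stop on an object; "squeeze" is the grip in N (left out, the last holds). Time passes only in rows, so rows that repeat a pose let the fingers close. It gives the time, the measured TCP pose, the force and the opening at its end, in the units of the state.
- observe(): the state, without advancing time (a new reading comes with each control period).
- camera(name): name is "scene" or "top" or "wrist"; returns (picture, depth): 480x640x3 uint8, blue, green, red; 480x640 float32, m along the optical axis (not along the pixel's ray), 0 where there is no reading.
- get_calibration(name): a dict with "fx", "fy", "cx", "cy" (pixels), "R" (3x3) and "t" (3): a world point X has camera coordinates R X + t; the wrist camera has in their place "mount" (4x4, takes a point from camera to tool coordinates, whose origin is the TCP and whose axes are the tool frame's). Camera axes: x right, y down, z forward; pixel columns grow to the right and rows downward; lengths in m; the calibration is good to about 2 mm. A picture is of the moment at which its call begins: read the wrist's pose just before it. get_calibration takes no time and is no camera call.
- job_done(): hands the job in, once; it reports no verdict.
The state is a dict: "t": time; "qpos": joint angles; "dq": joint speeds; "joint_torque": joint torques, N m; "tool_pos": TCP position; "orientation": TCP orientation; "contact_force": force on the tool from outside, world axes, zero at the start; "torque": the same for the moment, N m; "finger_gap": finger opening in m.
Only numpy, scipy, OpenCV 4.12 (cv2) and the standard library are available. Lean on these libraries where they do the work, as an engineer would, in place of code of your own. Each camera call takes 0.05 s, during which the arm holds its last target.

## Task

Close the dome camera on the staging board: with a fingertip, turn the white cover round (its screw bosses are there to push on) until the notch in its brim stands over the brass pin on the base, then press the cover down until it is fully home on the base and take your hand away. Keep off the clear dome, do not lift the cover or pick anything up, and leave the other things on the bench where they are.

Things in the scene. Friction and masses are not known exactly. Their poses are not given: they have to be found in the camera images.
- camera: Plywood staging board (240 x 320 x 18 mm) with the camera's dark grey round base (164 mm across, 14 mm thick) screwed on; both fixed. Origin: on the camera's vertical axis at the board's underside (3 mm above the table, on the mat); z up, x from the axis towards the brass pin. The board spans x -120 to 120, y -215 to 105 mm in this frame; the base's top face is at z = 32 mm.
- pin (a point): Centre of the top of the brass locating pin: upright, 9 mm thick, flat top with a 1.5 mm wide bevel, standing 8 mm above the top face of the base, 72 mm from the camera axis. Its outer 3 mm show beyond the cover's brim; an orange mark on the base's edge, straight out from it, shows where it is. Seated, it stands in the notch.
- cover_mid (a point): Centre of the white cover, on the camera axis, at its brim's underside; it goes down with the cover. Brim: 147 mm across, 5 mm thick. On it a skirt 108 mm across, whose top is 25 mm above the brim's underside. At the start the brim's underside is 8.5 mm above the base, just clear of the pin. The cover is guided on the base and stays level and centred.
- notch (a point): Middle of the U-notch in the cover's brim: 72 mm from the camera axis, mid-width, at the brim's underside. 15 mm wide, 8 mm deep from the rim, open outwards; an orange line on the cover points to it. It starts at least 0.6 rad from the pin, either way. Within 3 mm of the pin's centre the pin enters freely, a little farther off its bevel may guide the cover in; elsewhere the pin blocks the cover.
- dome: Clear plastic dome on the cover, 85 mm across, 34 mm high, fragile: not to be touched. Origin at the centre of its foot, on the camera axis, 25 mm above the brim's underside. Between it and the skirt's edge is a white ledge 10 mm wide.
- boss0 (a point): Centre of the top of one of three white round screw bosses on the cover, to push against sideways: 16 mm across, centred 63 mm from the axis, standing 16 mm tall on the brim (tops 21 mm above the brim's underside), joined to the skirt. This one lies 60 degrees counter-clockwise (from above) of the notch.
- boss1 (a point): The same on the second boss, opposite the notch (180 degrees).
- boss2 (a point): The same on the third boss, 60 degrees clockwise (from above) of the notch.
- cover_turn (a joint): Angle of the cover about the camera axis, rad, counter-clockwise from above; 0 (or any whole number of turns) when the notch is over the pin. It turns both ways without end, with a little friction (about 0.08 N m), and stays where it is left.
- cover_travel (a joint): How far the cover has been pressed down, m: 0 at the start, 0.0085 fully home; negative when lifted. A tight rubber seal holds the cover at whatever height it is left; a push of about 5 to 7 N moves it down slowly, and it does not spring back. Pressed while off the notch, it gives a millimetre or two and stops on the pin.
- screw_dish: Round steel dish, 64 mm across, 18 mm high, with cover screws, on the board. Bystander; origin at the centre of its underside.
- hex_key: L-shaped key, 5 mm thick, 75 mm long, on the board. Bystander; origin near the middle of the long leg.
- screwdriver: Screwdriver with a green handle, 190 mm long, lying on the mat beside the board. Bystander.
- transceiver: Steel plug-in optical module, about 65 x 15 x 11 mm, on the mat. Bystander.
- jack: White network jack insert, 30 x 17 x 20 mm, on the mat. Bystander.
- tape_roll: Roll of label tape, 60 mm across, 12 mm high, flat on the mat. Bystander.
- bracket: Small steel angle bracket, 70 x 45 x 28 mm, on the mat. Bystander.

How it is judged:
At the end, for the whole second after the job is handed in: The cover is pressed down to within 1.2 mm of fully home with the pin in its notch (notch within 5 mm of the pin, seen from above) and at rest (value of joint cover_travel above 0.0073 m and horizontal distance between notch and pin below 0.005 m and velocity of joint cover_turn between -0.05 and 0.05 rad/s); the robot touches nothing.
It fails at once if the cover is lifted more than 4 mm (value of joint cover_travel below -0.004 m).
It fails at once if the clear dome is touched (more than 1 N) (contact force between any of the fingers, the arm and dome above 1 N).
It fails at once if another thing on the bench is moved by more than 15 mm (distance of any of screw_dish, hex_key, screwdriver, transceiver, jack, tape_roll, bracket from where it was at the start of the episode above 0.015 m).
It also fails if it takes over 64 s, if anything falls off the work surface, if the arm or the gripper's body presses on something with over 40 N, if the wrist force passes 120 N, or if a joint passes its speed limit or range.

## Working session

There is one attempt and no reset: what is moved stays moved. The work goes in short steps, Python scripts to look and compute and a tool call to move; the robot and the scene stay as the last step left them, time stands still between calls to the robot, and variables do not carry over. Pictures are saved under pics/ and viewed, and the job is handed in when it is done.

Besides the shell and the picture viewer there is one more tool, called after ">>>" as a command line: name --pt "numbers of a row" for each row, then --argument value for the rest. apply_moves: Moves the arm, as the interface text tells. Its arguments: {"type":"object","properties":{"plan":{"type":"array","items":{"type":"array","items":{"type":"number"}}},"squeeze":{"type":"number"}},"required":["plan"]}

```bash
mkdir -p pics; ls; python3 - <<'E'
from rig import *
import cv2
s=observe();print(s)
for n in("scene","top"):
    p,d=camera(n);cv2.imwrite(f"pics/{n}0.png",p);print(n,get_calibration(n))
print(get_calibration("wrist"))
E
```

```text
pics
{'t': 0.0, 'qpos': array([-1.40020846e+00,  2.17755955e-01,  1.61492993e+00,  7.44128151e-06,
        1.31129264e+00, -1.12181075e-01]), 'dq': array([-1.45688870e-04,  2.13489537e-03, -4.46377873e-04, -1.59056082e-05,
       -8.36745982e-04,  3.25243105e-03]), 'joint_torque': array([-2.21383794e-05, -3.96846771e+01, -3.03852081e+01, -3.75613217e-04,
        9.67735512e-03, -1.18045256e-05]), 'tool_pos': array([ 0.17426924, -0.59929503,  0.20076943]), 'orientation': array([-0.00082116,  0.7996912 , -0.60041033, -0.00086534]), 'contact_force': array([-0.27643155, -0.90295402,  0.24914345]), 'torque': array([ 0.02998887, -0.04622161,  0.00490001]), 'finger_gap': 0.08552471721038221}
scene {'fx': 615.0800536329185, 'fy': 615.0800536329185, 'cx': 325.6667050511227, 'cy': 225.01835919222748, 'R': array([[ 0.69320007,  0.72060027,  0.01445387],
       [ 0.49484696, -0.46125893, -0.73645549],
       [-0.52402305,  0.51766345, -0.67633158]]), 't': array([-0.39972922, -0.19266358,  1.57517762])}
top {'fx': 545.1173760872628, 'fy': 545.1173760872628, 'cx': 316.85533517452325, 'cy': 238.1511532782652, 'R': array([[ 0.01484241, -0.99975811,  0.0162305 ],
       [-0.98249045, -0.01759722, -0.18548006],
       [ 0.1857208 , -0.01319334, -0.98251398]]), 't': array([0.01897087, 0.54776035, 1.04559323])}
{'fx': 421.45061176495466, 'fy': 421.45061176495466, 'cx': 318.18158431975195, 'cy': 238.28100048717144, 'mount': array([[ 9.99999868e-01, -3.18031088e-04, -4.02982053e-04,
         1.14093482e-03],
       [ 4.32321971e-04,  9.45024600e-01,  3.26998959e-01,
        -8.48843305e-02],
       [ 2.76832118e-04, -3.26999090e-01,  9.45024613e-01,
        -1.71550584e-01],
       [ 0.00000000e+00,  0.00000000e+00,  0.00000000e+00,
         1.00000000e+00]])}
```

View pics/scene0.png

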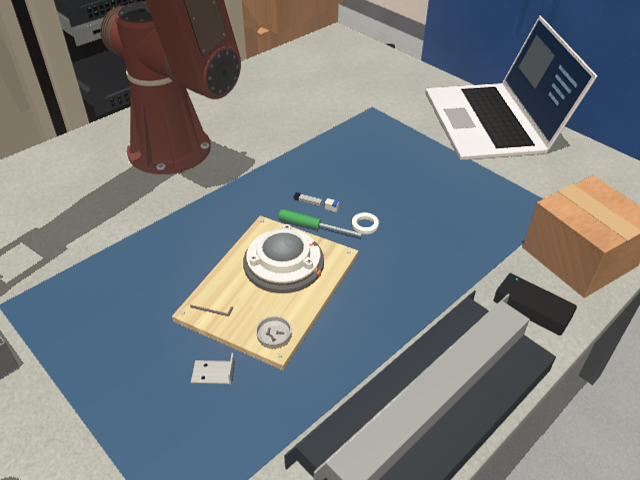

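View pics/top0.png

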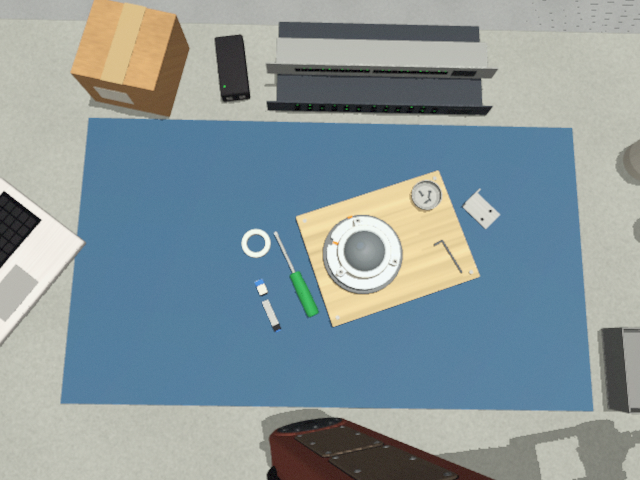

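```bash
python3 - <<'E'
import cv2
p=cv2.imread("pics/top0.png");cv2.imwrite("pics/topc.png",cv2.resize(p[205:305,310:415],None,fx=6,fy=6,interpolation=cv2.INTER_CUBIC)[:600])
p=cv2.imread("pics/scene0.png");cv2.imwrite("pics/scenec.png",cv2.resize(p[215:300,235:335],None,fx=7,fy=7,interpolation=cv2.INTER_CUBIC))
E
```

```text
(no output)
```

View pics/topc.png

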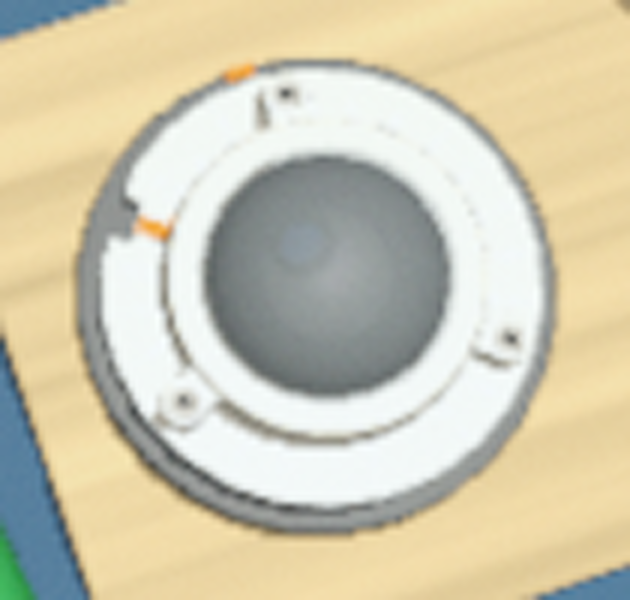

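View pics/scenec.png

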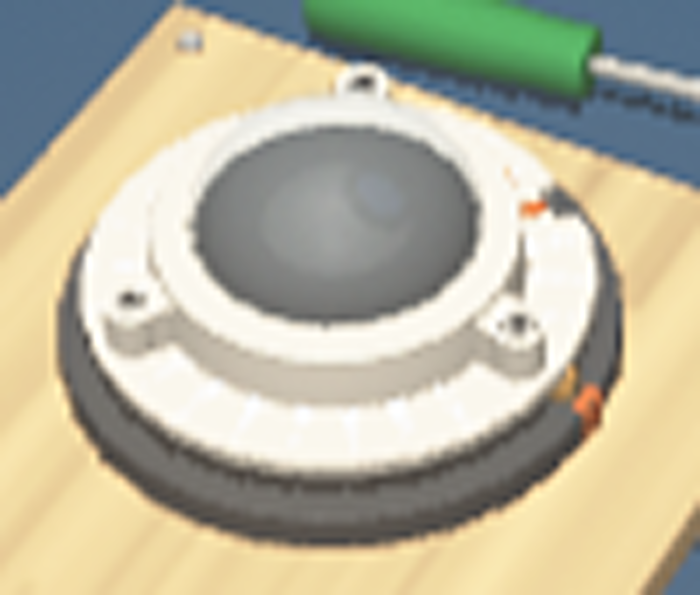

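```bash
cat > h.py <<'E'
import numpy as np
from rig import *
def onplane(cal,u,v,z):
    R,t=cal["R"],cal["t"];C=-R.T@t
    d=R.T@np.array([(u-cal["cx"])/cal["fx"],(v-cal["cy"])/cal["fy"],1])
    return C+d*(z-C[2])/d[2]
E
python3 - <<'E'
from h import *
from scipy.optimize import least_squares
for name,o,sc,pts in (("top",(310,205),6,dict(b2=(287,93),b1=(510,338),b0=(183,401),m=(240,72),n=(128,222))),
  ("scene",(235,215),7,dict(b2=(518,323),b1=(130,300),b0=(365,83),m=(590,408),n=(560,203)))):
    c=get_calibration(name);W={}
    for k,(u,v) in pts.items():
        z=.0645 if k[0]=="b" else (.035 if k=="m" else .0485)
        W[k]=onplane(c,o[0]+(u+.5)/sc-.5,o[1]+(v+.5)/sc-.5,z)[:2]
    off=dict(b0=np.pi/3,b1=np.pi,b2=-np.pi/3)
    f=lambda p:np.concatenate([W[k]-p[:2]-.063*np.array([np.cos(p[2]+a),np.sin(p[2]+a)]) for k,a in off.items()])
    r=least_squares(f,[.5,-.1,.7]);p=r.x
    print(name,p,r.fun.round(4),"mark",W["m"]-p[:2],np.linalg.norm(W["m"]-p[:2]),np.arctan2(*(W["m"]-p[:2])[::-1]),"notch ang",np.arctan2(*(W["n"]-p[:2])[::-1]),np.linalg.norm(W["n"]-p[:2]))
E
```

```text
top [ 0.52134941 -0.06573723  1.25642349] [-0.0001  0.0004 -0.     -0.0005  0.0001  0.0001] mark [0.07547031 0.02672812] 0.08006347456769557 0.3403707729367755 notch ang 1.2733185457603373 0.06818934252034824
scene [ 0.5179833  -0.06342266  1.25638762] [ 0.0001  0.0002  0.0001 -0.0003 -0.0002  0.    ] mark [0.07881198 0.02461166] 0.08256549978219622 0.30268736945584185 notch ang 1.2410672749421714 0.06944108418429112
```

>>> apply_moves --pt "30 25 33 10 0" --pt "30 50 66 20 0" --pt "30 75 99 30 0" --pt "30 100 132 40 0" --pt "30 125 165 40 0" --pt "30 150 198 40 0" --pt "30 175 231 40 0" --pt "30 200 264 40 0" --pt "30 225 297 40 0" --pt "30 250 330 40 0" --pt "30 275 363 40 0" --pt "30 300 396 40 0" --squeeze 20

```text
t: 1.1
tool_pos: [0.4741, -0.2033, 0.2417]
orientation: [0.0, 0.8, -0.6, -0.0]
contact_force: [1.0, -0.8, 0.0]
finger_gap: 0.0299
```

```bash
python3 - <<'E'
from h import *
import cv2
p=cv2.imread("pics/top0.png")
hsv=cv2.cvtColor(p,cv2.COLOR_BGR2HSV)
m=((hsv[...,0]>10)&(hsv[...,0]<28)&(hsv[...,1]>50)&(hsv[...,2]>130)).astype(np.uint8)
m[:150]=0;m[340:]=0;m[:,:280]=0;m[:,500:]=0
cs,_=cv2.findContours(m,0,1);c=max(cs,key=cv2.contourArea)
cal=get_calibration("top")
P=np.array([onplane(cal,*q,0.021)[:2] for q in cv2.convexHull(c)[:,0].astype(float)],np.float32)
P2=np.array([onplane(cal,*q,0.021)[:2] for q in c[:,0].astype(float)],np.float32)
print(cv2.minAreaRect(P*1000))
B=cv2.boxPoints(cv2.minAreaRect(P*1000))/1000;print(B)
# line fits per side
for i in range(4):
    a,b=B[i],B[(i+1)%4];d=(b-a)/np.linalg.norm(b-a);n=np.array([-d[1],d[0]])
    s=(P2-a)@d;e=(P2-a)@n;k=(abs(e)<.005)&(s>.02)&(s<np.linalg.norm(b-a)-.02)
    l=cv2.fitLine(P2[k]*1000,cv2.DIST_HUBER,0,.01,.01).ravel();print(k.sum(),np.arctan2(l[1],l[0]),l[2:])
E
```

```text
((539.1724853515625, -116.83375549316406), (239.8682403564453, 319.8731384277344), 19.483516693115234)
[[ 0.37276155 -0.00605786]
 [ 0.4794506  -0.30761427]
 [ 0.70558345 -0.22760965]
 [ 0.59889436  0.07394674]]
129 -1.2302878 [ 414.1679  -119.90899]
90 0.33982888 [ 590.7587 -267.1232]
125 -1.2326115 [651.3097  -77.83607]
92 0.33941612 [484.57413  32.52866]
```

>>> apply_moves --pt "34 22 31 0 -0.075" --pt "34 44 62 0 -0.075" --pt "34 66 93 0 -0.075" --pt "34 88 124 0 -0.075" --pt "34 111 153 0 -0.075" --pt "34 111 153 0 -0.075" --pt "34 111 153 0 -0.075"

```text
t: 1.68
tool_pos: [0.5847, -0.0506, 0.2412]
orientation: [0.001, 0.778, -0.629, -0.001]
contact_force: [0.7, -0.3, -0.1]
finger_gap: 0.034
```

```bash
python3 - <<'E'
from h import *
import cv2
s=observe();print(s["tool_pos"],s["orientation"],s["contact_force"])
p,d=camera("wrist");cv2.imwrite("pics/w1.png",p)
E
```

```text
[ 0.58472918 -0.05060137  0.24117203] [ 5.06745493e-04  7.77767690e-01 -6.28551253e-01 -6.97439532e-04] [ 0.70376447 -0.32620326 -0.11754821]
```

View pics/w1.png

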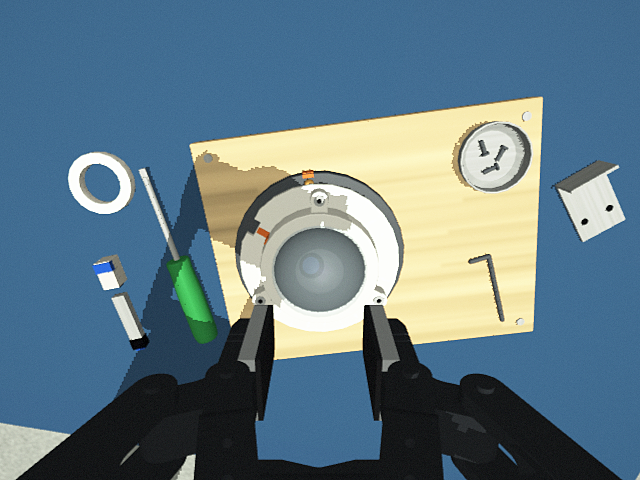

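```bash
cat >> h.py <<'E'
from scipy.spatial.transform import Rotation as Rn
def wcal(s):
    c=get_calibration("wrist");T=np.eye(4);q=s["orientation"];T[:3,:3]=Rn.from_quat(np.r_[q[1:],q[0]]).as_matrix();T[:3,3]=s["tool_pos"]
    M=np.linalg.inv(T@c["mount"]);return dict(c,R=M[:3,:3],t=M[:3,3])
E
python3 - <<'E'
import cv2
p=cv2.imread("pics/w1.png");cv2.imwrite("pics/w1c.png",cv2.resize(p[160:320,220:420],None,fx=3.75,fy=3.75,interpolation=cv2.INTER_CUBIC))
E
```

```text
(no output)
```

View pics/w1c.png

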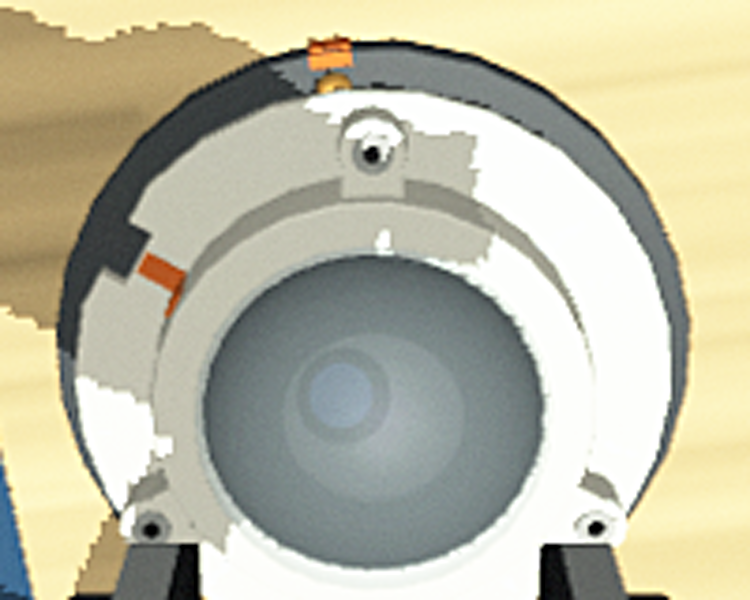

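```bash
python3 - <<'E'
from h import *
from scipy.optimize import least_squares
c=wcal(observe());W={}
for k,(u,v),z in (("b2",(372,153),.0645),("b1",(596,527),.0645),("b0",(151,528),.0645),("m",(330,60),.035),("m2",(330,40),.035),("pin",(333,75),.043),("n",(122,250),.0485)):
    W[k]=onplane(c,220+(u+.5)/3.75-.5,160+(v+.5)/3.75-.5,z)[:2]
off=dict(b0=np.pi/3,b1=np.pi,b2=-np.pi/3)
f=lambda p:np.concatenate([W[k]-p[:2]-.063*np.array([np.cos(p[2]+a),np.sin(p[2]+a)]) for k,a in off.items()])
r=least_squares(f,[.5,-.1,.7]);p=r.x;print(p,r.fun.round(4))
for k in W: d=W[k]-p[:2];print(k,W[k],np.hypot(*d),np.arctan2(d[1],d[0]))
E
```

```text
[ 0.52094963 -0.0670452   1.25985189] [ 0.      0.0001 -0.     -0.0002  0.      0.0001]
b2 [ 0.58253597 -0.0536964 ] 0.06301640597303847 0.21344756448295255
b1 [ 0.50165747 -0.12719007] 0.06316322835541152 -1.8811899097385834
b0 [ 0.47865546 -0.02024912] 0.06307670231455631 2.3057055085044498
m [ 0.59567815 -0.04060338] 0.07926866821597967 0.34009025452823255
m2 [ 0.60040437 -0.03964084] 0.08404792659182928 0.3321288741301024
pin [ 0.59385808 -0.04189339] 0.07712492991193667 0.3321938405670241
n [ 5.42540558e-01 -4.81898554e-04] 0.06997743106819627 1.2571372120151454
```

>>> apply_moves --pt "28 2 -1 -35 0" --pt "28 2 -1 -70 0" --pt "28 2 -1 -105 0" --pt "28 2 -1 -140 0" --pt "28 2 -1 -165 0" --pt "28 2 -1 -172 0" --pt "28 2 -1 -172 0"

```text
t: 2.32
tool_pos: [0.5831, -0.0541, 0.0671]
orientation: [0.002, 0.776, -0.631, -0.003]
contact_force: [-0.4, -0.7, 1.0]
finger_gap: 0.0282
```

```bash
python3 - <<'E'
from h import *
import cv2
s=observe();print(s["tool_pos"],s["orientation"],s["contact_force"])
p,d=camera("wrist");cv2.imwrite("pics/w2.png",p)
E
```

```text
[ 0.58314302 -0.05409879  0.06712772] [ 0.00165699  0.77603265 -0.63068366 -0.00294995] [-0.36276807 -0.71219945  1.00832625]
```

View pics/w2.png

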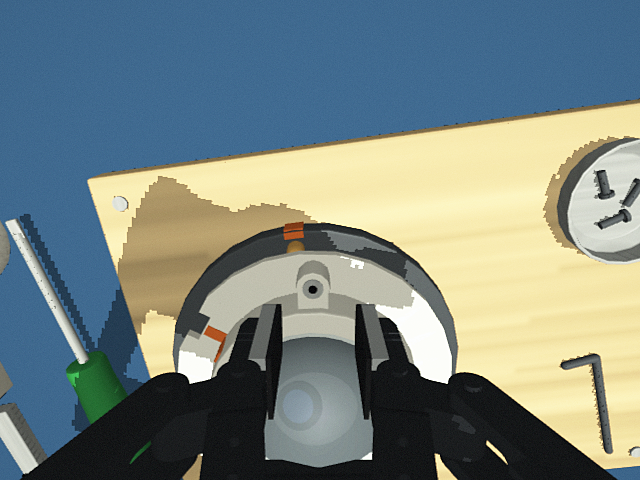

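```bash
python3 - <<'E'
from h import *
s=observe();print(s["tool_pos"],s["t"])
p,d=camera("wrist");c=get_calibration("wrist")
for u,v in [(264,308),(272,308),(280,308),(268,330),(264,350),(275,330),(276,380),(368,308),(378,308),(372,340),(312,276),(312,300)]:
    z=d[v,u];X=c["mount"]@np.array([(u-c["cx"])/c["fx"]*z,(v-c["cy"])/c["fy"]*z,z,1]);print(u,v,(X[:3]*1000).round(1))
E
```

```text
[ 0.58551626 -0.05430974  0.06968719] 2.3667
264 308 [-18.6 -11.1 -35.3]
272 308 [-15.6 -11.6 -36.3]
280 308 [-12.8 -11.  -35.3]
268 330 [-15.5 -11.  -50.1]
264 350 [-15.3 -11.5 -62.4]
275 330 [-13.1 -11.6 -51.2]
276 380 [-12.8   4.3 -55.9]
368 308 [ 19.1 -10.9 -35.1]
378 308 [31.8 19.8 21.6]
372 340 [ 17.9 -11.5 -56.9]
312 276 [-1.8 -5.6  5. ]
312 300 [-1.9  7.3  6.2]
```

```bash
python3 - <<'E'
from h import *
import cv2
p,d=camera("wrist");c=get_calibration("wrist");s=observe();print(s["tool_pos"],s["t"],s["finger_gap"])
for u,v in [(272,v) for v in range(240,312,6)]+[(366,v) for v in range(260,312,8)]:
    z=d[v,u];X=c["mount"]@np.array([(u-c["cx"])/c["fx"]*z,(v-c["cy"])/c["fy"]*z,z,1]);print(u,v,(X[:3]*1000).round(1))
cv2.imwrite("pics/w3.png",cv2.resize(p[220:360,220:420],None,fx=4,fy=4,interpolation=cv2.INTER_CUBIC))
p,d=camera("scene");cv2.imwrite("pics/s3.png",cv2.resize(p[170:310,200:360],None,fx=4.2,fy=4.2,interpolation=cv2.INTER_CUBIC))
E
```

```text
[ 0.58834327 -0.05443206  0.07256554] 2.4667 0.027994087221360497
272 240 [-23.2 -11.8  37.3]
272 246 [-23.4  -8.4  37.3]
272 252 [-23.5  -5.1  37.1]
272 258 [-23.5  -1.9  36.4]
272 264 [-22.   -4.1  23. ]
272 270 [-22.3  -0.5  23.8]
272 276 [-22.4   2.8  23.7]
272 282 [-22.5   6.2  23.8]
272 288 [-22.6   9.6  23.9]
272 294 [-22.6  12.5  23. ]
272 300 [-22.8  16.1  23.3]
272 306 [-15.9 -11.1 -33.9]
366 260 [26.4 -0.8 36.5]
366 268 [25.  -1.7 23.5]
366 276 [25.1  2.6 23.3]
366 284 [25.3  6.9 22.9]
366 292 [25.5 11.6 23.3]
366 300 [25.5 15.7 22.4]
366 308 [ 18.3 -11.5 -36.2]
```

View pics/w3.png

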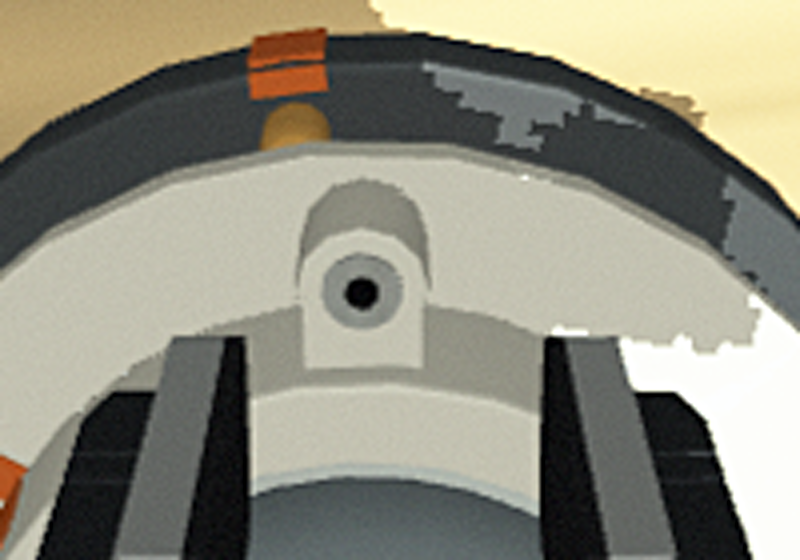

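View pics/s3.png

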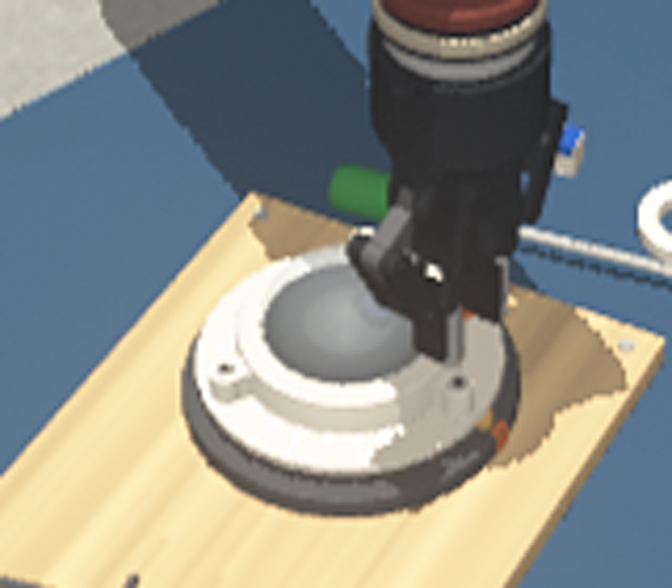

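```bash
python3 - <<'E'
from h import *
s=observe();print(s["tool_pos"])
q=s["orientation"];R=Rn.from_quat(np.r_[q[1:],q[0]]).as_matrix();c=get_calibration("scene")
for x in(14,20):
 for z in(-33,-20,-8,0):
  for y in (-11,11):
   X=s["tool_pos"]+R@(np.array([x,y,z])/1000);Y=c["R"]@X+c["t"];u=c["fx"]*Y[0]/Y[2]+c["cx"];v=c["fy"]*Y[1]/Y[2]+c["cy"]
   print(x,y,z,((u-200)*4.2).round(),((v-170)*4.2).round(),X.round(3))
E
```

```text
[ 0.58879565 -0.05429437  0.07305269]
14 -11 -33 465.0 360.0 [ 0.602 -0.066  0.106]
14 11 -33 425.0 340.0 [ 0.581 -0.07   0.106]
14 -11 -20 465.0 380.0 [ 0.602 -0.066  0.093]
14 11 -20 426.0 360.0 [ 0.581 -0.07   0.093]
14 -11 -8 465.0 399.0 [ 0.602 -0.066  0.081]
14 11 -8 426.0 379.0 [ 0.581 -0.07   0.081]
14 -11 0 465.0 411.0 [ 0.602 -0.066  0.073]
14 11 0 426.0 391.0 [ 0.581 -0.07   0.073]
20 -11 -33 457.0 368.0 [ 0.604 -0.072  0.106]
20 11 -33 417.0 348.0 [ 0.582 -0.076  0.106]
20 -11 -20 457.0 388.0 [ 0.604 -0.072  0.093]
20 11 -20 418.0 368.0 [ 0.582 -0.076  0.093]
20 -11 -8 458.0 407.0 [ 0.604 -0.072  0.081]
20 11 -8 418.0 387.0 [ 0.582 -0.076  0.081]
20 -11 0 458.0 419.0 [ 0.604 -0.072  0.073]
20 11 0 418.0 399.0 [ 0.582 -0.076  0.073]
```

>>> apply_moves --pt "0 0 0 10 0" --pt "0 0 0 10 0" --pt "0 0 0 10 0" --pt "0 0 0 10 0" --pt "0 0 0 10 0" --pt "0 0 0 10 0"

```text
t: 3.02
tool_pos: [0.5863, -0.0532, 0.08]
orientation: [0.0, 0.777, -0.63, -0.0]
contact_force: [-0.1, -0.3, -1.3]
finger_gap: -0.0001
```

```bash
python3 - <<'E'
from h import *
import cv2
p,d=camera("wrist");c=get_calibration("wrist");s=observe();print(s["tool_pos"],s["t"],s["finger_gap"],s["contact_force"])
for u in(308,314,322,328):
  for v in range(270,330,5):
    z=d[v,u];X=c["mount"]@np.array([(u-c["cx"])/c["fx"]*z,(v-c["cy"])/c["fy"]*z,z,1]);print(u,v,(X[:3]*1000).round(1))
cv2.imwrite("pics/w4.png",cv2.resize(p[220:360,220:420],None,fx=4,fy=4,interpolation=cv2.INTER_CUBIC))
E
```

```text
[ 0.5862565  -0.05323241  0.07984951] 3.0667 -1.572628153328998e-05 [-0.08001242 -1.16996215 -0.03708579]
308 270 [-3.9 -3.8 16.1]
308 275 [-3.9 -1.4 15.6]
308 280 [-3.9  0.9 14.8]
308 285 [-4.   3.8 15.4]
308 290 [-4.   6.  14.3]
308 295 [-4.   9.7 16.2]
308 300 [-4.  12.4 16.2]
308 305 [ -2.7 -11.5 -33.9]
308 310 [ -2.6 -12.2 -38.8]
308 315 [ -2.5 -11.6 -41.4]
308 320 [ -2.4 -11.8 -45.1]
308 325 [ -2.4 -11.7 -48.2]
314 270 [-1.  -4.  15.6]
314 275 [-1.  -2.  14.3]
314 280 [-1.   1.3 15.6]
314 285 [-1.   3.5 14.7]
314 290 [-1.   6.1 14.6]
314 295 [-1.1  9.2 15.3]
314 300 [-1.1 12.2 15.7]
314 305 [ -0.5 -11.5 -33.9]
314 310 [ -0.4 -12.6 -39.6]
314 315 [ -0.4 -11.1 -40.5]
314 320 [ -0.4 -11.8 -45.1]
314 325 [ -0.4 -11.4 -47.7]
322 270 [ 2.9 -3.5 16.7]
322 275 [ 2.9 -1.9 14.5]
322 280 [ 2.9  1.5 16.1]
322 285 [ 2.9  3.3 14.2]
322 290 [ 2.9  6.3 14.9]
322 295 [ 2.9  9.6 16.1]
322 300 [ 2.9 12.7 16.6]
322 305 [  2.4 -11.6 -34. ]
322 310 [  2.4 -11.1 -36.9]
322 315 [  2.4 -11.6 -41.3]
322 320 [  2.3 -11.5 -44.7]
322 325 [  2.3 -11.5 -47.9]
328 270 [ 6.   0.3 25.5]
328 275 [ 5.8 -0.3 18.1]
328 280 [ 5.8  1.5 16.1]
328 285 [ 5.8  4.2 16.2]
328 290 [ 6.1 12.8 28.1]
328 295 [ 6.  12.9 22.7]
328 300 [ 5.9 12.5 16.4]
328 305 [  4.6 -11.6 -34. ]
328 310 [  4.5 -11.5 -37.6]
328 315 [  4.5 -11.5 -41.3]
328 320 [  4.4 -11.6 -44.8]
328 325 [  4.3 -11.4 -47.7]
```

View pics/w4.png

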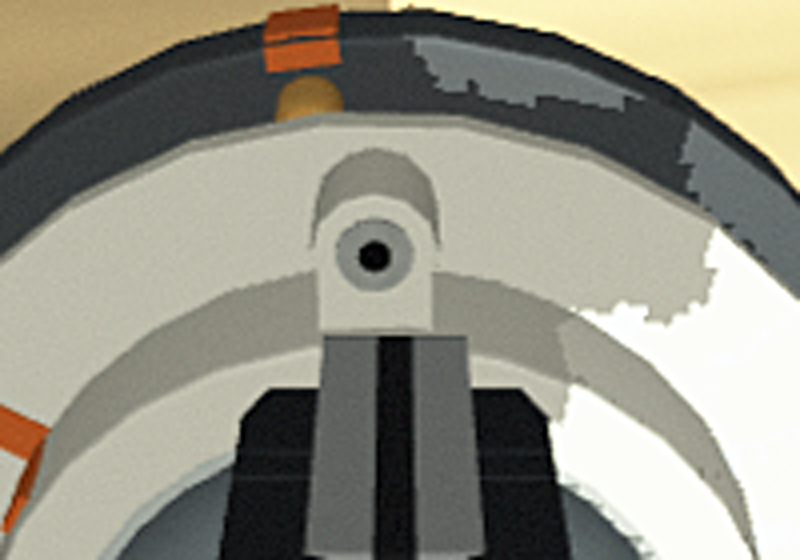

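>>> apply_moves --pt "28 0 0 0 0" --pt "28 0 0 0 0" --pt "28 0 0 0 0" --pt "28 0 0 -7 0" --pt "28 0 0 -14 0" --pt "28 0 0 -21 0" --pt "28 0 0 -26 0" --pt "28 0 0 -26 0" --pt "28 0 0 -26 0"

```text
t: 3.82
tool_pos: [0.5858, -0.0532, 0.0531]
orientation: [0.0, 0.777, -0.63, -0.001]
contact_force: [-0.6, -0.3, 0.3]
finger_gap: 0.0283
```

```bash
cat > look.py <<'E'
from h import *
import cv2,sys
n=sys.argv[1]
s=observe();print(s["tool_pos"],s["orientation"],s["t"],s["finger_gap"],s["contact_force"])
p,d=camera("wrist");cv2.imwrite(f"pics/w{n}.png",p)
p2,d=camera("scene");a=cv2.resize(p2[180:300,210:350],None,fx=4,fy=4,interpolation=cv2.INTER_CUBIC)
a=cv2.resize(a,(400,343));b=cv2.resize(p[150:450,145:495],(400,343));cv2.imwrite(f"pics/c{n}.png",np.hstack([a,b]))
E
python3 look.py 5
```

```text
[ 0.58577855 -0.053189    0.05308976] [ 4.29218340e-04  7.76635798e-01 -6.29949156e-01 -8.44983421e-04] 3.8167 0.028313554005027806 [-0.57469    -0.3356476   0.30912981]
```

View pics/c5.png

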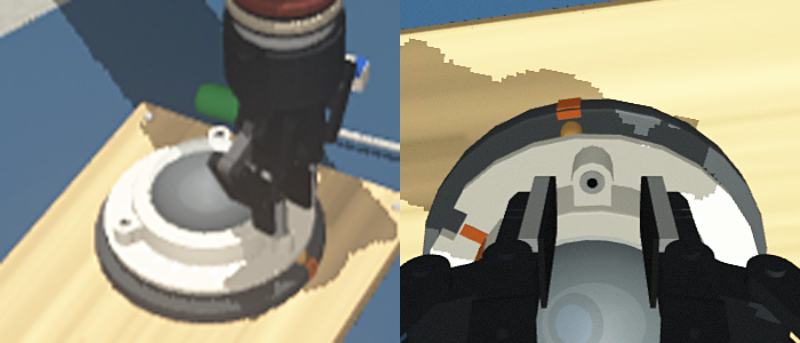

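>>> apply_moves --pt "28 0 -4 0 -0.06" --pt "28 0.5 -8 0 -0.12" --pt "28 0.5 -10 0 -0.15" --pt "28 0.5 -10 0 -0.15" --pt "28 0.5 -10 0 -0.15"

```text
t: 4.33
tool_pos: [0.5875, -0.0635, 0.0546]
orientation: [-0.0, 0.727, -0.686, 0.0]
contact_force: [0.0, -0.4, 0.3]
finger_gap: 0.0281
```

```bash
python3 look.py 6
```

```text
[ 0.58745909 -0.06349772  0.05460014] [-2.75747912e-04  7.27448580e-01 -6.86162040e-01  3.77751549e-04] 4.3333 0.02812968702886464 [ 0.02396463 -0.43674966  0.30529198]
```

View pics/c6.png

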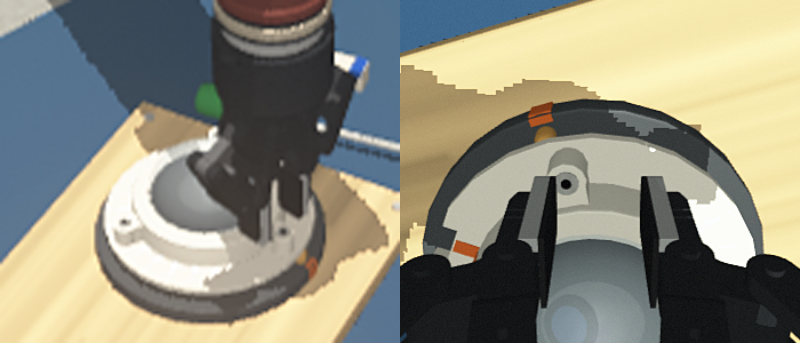

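>>> apply_moves --pt "28 -0.5 5 0 0.08" --pt "28 -0.5 10 0 0.15" --pt "28 -0.5 10 0 0.15" --pt "28 -0.5 10 -3 0.15" --pt "28 -0.5 10 -6 0.15" --pt "28 -0.5 10 -8 0.15" --pt "28 -0.5 10 -8 0.15"

```text
t: 5.02
tool_pos: [0.5858, -0.0534, 0.0452]
orientation: [0.0, 0.776, -0.63, -0.001]
contact_force: [-0.3, 0.2, -0.9]
finger_gap: 0.0282
```

>>> apply_moves --pt "28 0 0 -4 0" --pt "28 0 0 -8 0" --pt "28 0 0 -12 0" --pt "28 0 0 -15 0" --pt "28 0 0 -15 0" --pt "28 0 0 -15 0"

```text
t: 5.52
tool_pos: [0.5862, -0.0533, 0.0306]
orientation: [0.0, 0.777, -0.63, -0.0]
contact_force: [-0.3, -0.1, 0.2]
finger_gap: 0.0283
```

```bash
python3 look.py 7
```

```text
[ 0.58619629 -0.05328575  0.03063314] [ 1.95466945e-04  7.76617242e-01 -6.29972600e-01 -3.78709057e-04] 5.5167 0.028341953790791335 [-0.26626392 -0.07053776  0.15604131]
```

View pics/c7.png

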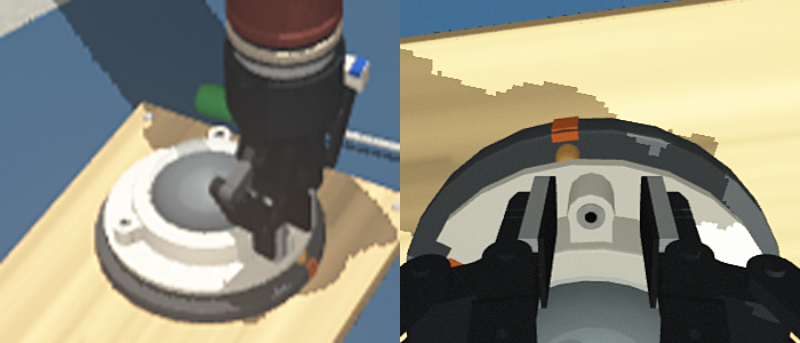

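>>> apply_moves --pt "28 0 0 -3 0" --pt "28 0 0 -6 0" --pt "28 0 0 -8 0" --pt "28 0 0 -10 0" --pt "28 0 0 -10 0" --pt "28 0 0 -10 0"

```text
t: 6.12
tool_pos: [0.5863, -0.0533, 0.0208]
orientation: [0.0, 0.777, -0.63, -0.0]
contact_force: [-0.1, -0.0, 0.0]
finger_gap: 0.028
```

```bash
python3 -c "
import numpy as np
for d in list(np.arange(.08,.9,.08))+[.96,1.0]: 
  p=.191-d; print(round(d,2),round(67*(np.cos(p)-np.cos(.191)),1),round(67*(np.sin(p)-np.sin(.191)),1))"
```

```text
0.08 0.8 -5.3
0.16 1.2 -10.6
0.24 1.1 -16.0
0.32 0.7 -21.3
0.4 -0.2 -26.6
0.48 -1.6 -31.8
0.56 -3.3 -36.9
0.64 -5.4 -41.8
0.72 -7.9 -46.5
0.8 -10.8 -51.0
0.88 -14.1 -55.3
0.96 -17.6 -59.3
1.0 -19.5 -61.2
```

>>> apply_moves --pt "28 0.8 -5.3 0 -0.08" --pt "28 1.2 -10.6 0 -0.16" --pt "28 1.1 -16 0 -0.24" --pt "28 0.7 -21.3 0 -0.32" --pt "28 -0.2 -26.6 0 -0.4" --pt "28 -0.2 -26.6 0 -0.4"

```text
t: 6.62
tool_pos: [0.586, -0.0804, 0.021]
orientation: [-0.0, -0.635, 0.772, 0.0]
contact_force: [0.0, 1.0, -0.0]
finger_gap: 0.0281
```

```bash
python3 look.py 8
```

```text
[ 0.58599    -0.08039079  0.02097862] [-1.80797037e-04 -6.35212688e-01  7.72337199e-01  2.45815235e-04] 6.6167 0.028104133070240504 [ 0.03018001  0.96645843 -0.00130497]
```

View pics/c8.png

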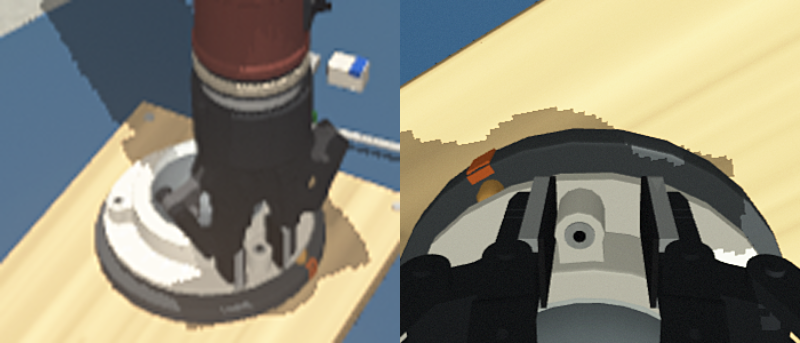

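>>> apply_moves --pt "28 -1.4 -5.2 0 -0.08" --pt "28 -3.1 -10.3 0 -0.16" --pt "28 -5.2 -15.2 0 -0.24" --pt "28 -7.7 -19.9 0 -0.32" --pt "28 -10.6 -24.4 0 -0.4" --pt "28 -13.9 -28.7 0 -0.48" --pt "28 -13.9 -28.7 0 -0.48" --pt "28 -13.9 -28.7 0 -0.48"

```text
t: 7.38
tool_pos: [0.5727, -0.1087, 0.0213]
orientation: [0.0, -0.436, 0.9, -0.0]
contact_force: [-0.0, -0.8, -0.7]
finger_gap: 0.0282
```

```bash
python3 look.py 9
```

```text
[ 0.57271273 -0.10867063  0.02132104] [ 2.05661996e-04 -4.35675588e-01  9.00103698e-01 -2.70201530e-04] 7.3833 0.028193380198854538 [-0.02400031 -0.77817196 -0.66077866]
```

View pics/w9.png

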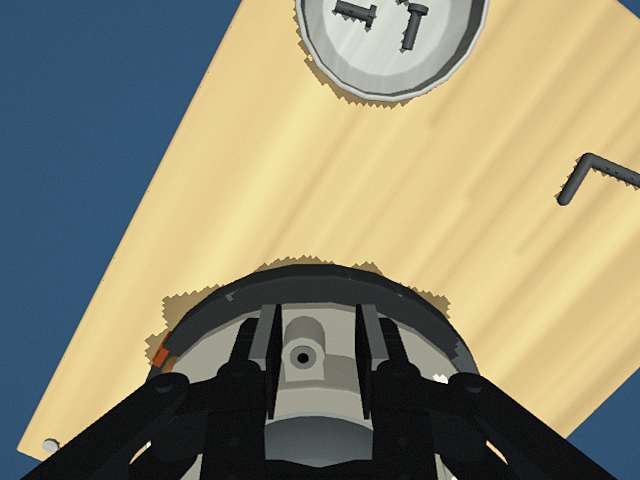

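```bash
python3 - <<'E'
from h import *
c=wcal(observe());X=onplane(c,302.5,357,.0645)
for C in([.5209,-.067],[.5205,-.066]):
    d=X[:2]-C;a=np.arctan2(d[1],d[0]);print(X,np.hypot(*d),a,"cover",a+np.pi/3,"remaining",a+np.pi/3-.338)
E
```

```text
[ 0.57323388 -0.10196024  0.0645    ] 0.06293690571048534 -0.5889410719824686 cover 0.45825647921412904 remaining 0.12025647921412902
[ 0.57323388 -0.10196024  0.0645    ] 0.0638279068620386 -0.5984877784831145 cover 0.4487097727134831 remaining 0.11070977271348309
```

>>> apply_moves --pt "28 -1.5 -1.7 0 -0.033" --pt "28 -3 -3.3 0 -0.067" --pt "28 -4.5 -5 0 -0.1" --pt "28 -4.5 -5 0 -0.1" --pt "28 -4.5 -5 0 -0.1" --pt "28 -2.2 -2.5 0 -0.05" --pt "28 -2.2 -2.5 10 -0.05" --pt "28 -2.2 -2.5 40 -0.05" --pt "28 -2.2 -2.5 70 -0.05" --pt "28 -2.2 -2.5 100 -0.05" --pt "28 -2.2 -2.5 100 -0.05" --pt "28 -2.2 -2.5 100 -0.05"

```text
t: 8.48
tool_pos: [0.5728, -0.112, 0.1249]
orientation: [0.002, -0.412, 0.911, -0.002]
contact_force: [-0.7, -0.5, 0.3]
finger_gap: 0.028
```

```bash
python3 look.py 10; python3 - <<'E'
import cv2
p=cv2.imread("pics/w10.png");cv2.imwrite("pics/w10c.png",cv2.resize(p[190:390,190:450],None,fx=3,fy=3,interpolation=cv2.INTER_CUBIC))
E
```

```text
[ 0.57275797 -0.11200258  0.12494628] [ 0.00248095 -0.41173726  0.91129597 -0.00243604] 8.4833 0.028034639438999875 [-0.67248355 -0.51280482  0.26675173]
```

View pics/w10.png

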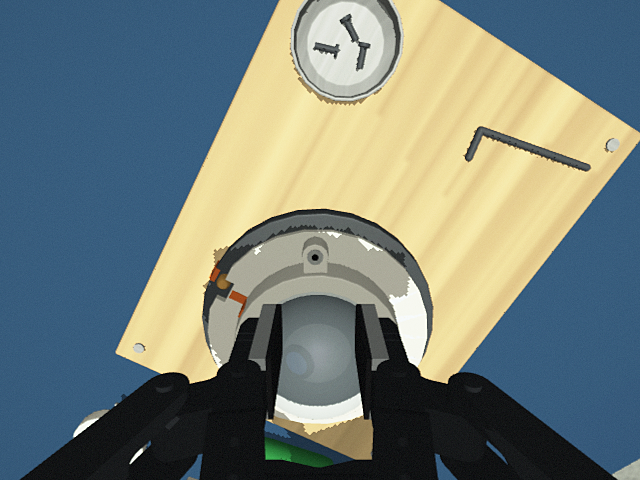

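View pics/c10.png

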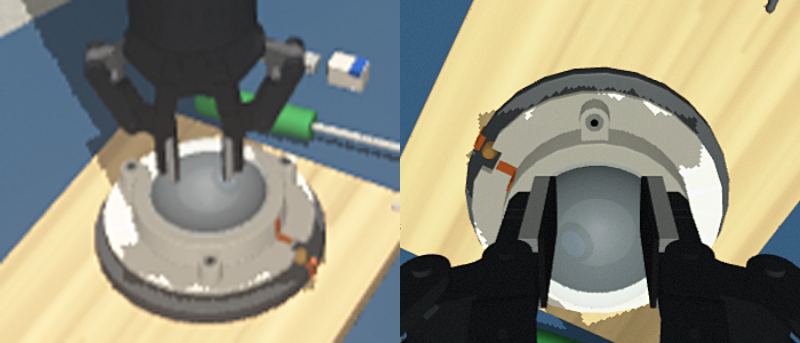

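>>> apply_moves --pt "0 0 0 0 0" --pt "0 0 0 0 0" --pt "0 0 0 0 0" --pt "0 0 0 0 0" --pt "0 0 0 0 0"

```text
t: 9.0
tool_pos: [0.5698, -0.1111, 0.1204]
orientation: [-0.0, -0.412, 0.911, 0.0]
contact_force: [-1.1, 0.3, -0.3]
finger_gap: 0.0001
```

```bash
python3 look.py 11; python3 - <<'E'
import cv2
p=cv2.imread("pics/w11.png");cv2.imwrite("pics/w11c.png",cv2.resize(p[200:320,190:350],None,fx=5,fy=5,interpolation=cv2.INTER_CUBIC))
E
```

```text
[ 0.56980524 -0.11106172  0.1203752 ] [-4.89680914e-04 -4.11655641e-01  9.11339237e-01  4.34139405e-04] 9.0 0.00010994776786957551 [-1.08721155  0.25152628 -0.34825369]
```

View pics/w11c.png

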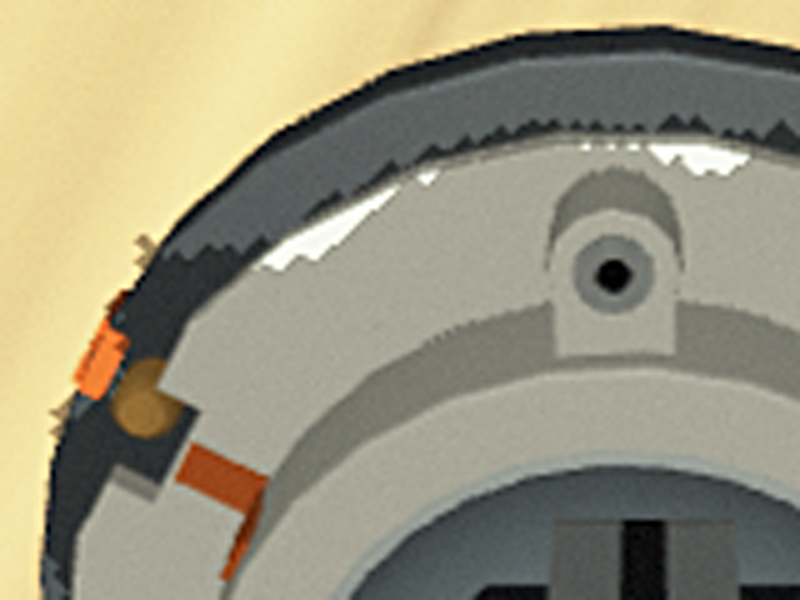

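```bash
python3 - <<'E'
from h import *
c=wcal(observe());C=np.array([.5209,-.067])
for k,(u,v),z in(("b2",(613,275),.0645),("pin",(147,398),.043),("mark",(101,358),.035),("icw",(200,408),.0485),("iccw",(160,488),.0485),("ocw",(187,320),.0485),("occw",(118,467),.0485),("line",(188,462),.0485),("line2",(255,495),.0485)):
    X=onplane(c,190+(u+.5)/5-.5,200+(v+.5)/5-.5,z)[:2];d=X-C;print(k,X.round(4),np.hypot(*d).round(4),np.arctan2(d[1],d[0]).round(4))
E
```

```text
b2 [ 0.5698 -0.1064] 0.0628 -0.6782
pin [ 0.5909 -0.044 ] 0.0737 0.3177
mark [ 0.5976 -0.0396] 0.0815 0.3429
icw [ 0.5864 -0.0508] 0.0675 0.2429
iccw [ 0.5819 -0.0388] 0.0672 0.4325
ocw [ 0.596  -0.0581] 0.0756 0.1173
occw [ 0.5875 -0.037 ] 0.0731 0.4235
line [ 0.5821 -0.0442] 0.0653 0.3566
line2 [ 0.5731 -0.0473] 0.0558 0.3608
```

>>> apply_moves --pt "28 0 0 0 0" --pt "28 0 0 0 0" --pt "28 0 0 0 0" --pt "28 0 0 0 0" --pt "28 0 0 -30 0" --pt "28 0 0 -60 0" --pt "28 0 0 -80 0" --pt "28 0 0 -90 0" --pt "28 0 0 -100 0" --pt "28 0 0 -100 0" --pt "28 0 0 -100 0" --pt "28 0 0 -100 0"

```text
t: 10.1
tool_pos: [0.5715, -0.1116, 0.0225]
orientation: [0.001, -0.412, 0.911, -0.001]
contact_force: [-0.4, -0.1, -0.3]
finger_gap: 0.0277
```

>>> apply_moves --pt "28 -1.2 -1.3 0 -0.027" --pt "28 -2.4 -2.6 0 -0.053" --pt "28 -3.7 -3.9 0 -0.08" --pt "28 -3.7 -3.9 0 -0.08" --pt "28 -3.7 -3.9 0 -0.08" --pt "28 -1.5 -1.5 0 -0.03" --pt "28 -1.5 -1.5 10 -0.03" --pt "28 -1.5 -1.5 30 -0.03" --pt "28 -1.5 -1.5 55 -0.03" --pt "28 -1.5 -1.5 80 -0.03" --pt "28 -1.5 -1.5 100 -0.03" --pt "0 -1.5 -1.5 100 -0.03"

```text
t: 11.1
tool_pos: [0.5725, -0.114, 0.1274]
orientation: [0.004, -0.398, 0.918, -0.003]
contact_force: [0.7, -0.6, -0.2]
finger_gap: 0.0169
```

>>> apply_moves --pt "0 0 0 0 0" --pt "0 0 0 0 0" --pt "0 0 0 0 0" --pt "0 0 0 0 0" --pt "0 0 0 0 0"

```text
t: 11.52
tool_pos: [0.5676, -0.1123, 0.1195]
orientation: [-0.001, -0.398, 0.917, 0.001]
contact_force: [-1.0, 0.1, 0.1]
finger_gap: -0.0001
```

```bash
python3 look.py 12; python3 - <<'E'
import cv2
p=cv2.imread("pics/w12.png");cv2.imwrite("pics/w12c.png",cv2.resize(p[200:320,190:350],None,fx=5,fy=5,interpolation=cv2.INTER_CUBIC))
E
```

```text
[ 0.56762754 -0.11234329  0.1195238 ] [-0.00109728 -0.39788234  0.9174353   0.00095001] 11.5167 -0.0001375547205603488 [-1.0411613   0.10659392  0.11782991]
```

View pics/w12c.png

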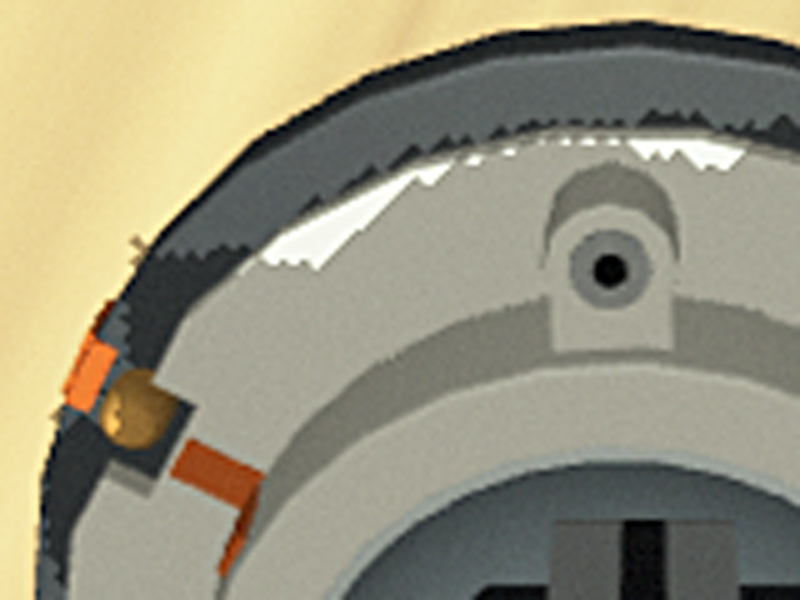

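```bash
python3 - <<'E'
from h import *
c=wcal(observe());C=np.array([.5209,-.067]);W={}
for k,(u,v),z in(("b2",(610,270),.0645),("pin",(138,410),.043),("mark",(91,370),.035),("icw",(195,407),.0485),("iccw",(155,486),.0485),("line",(181,458),.0485),("line2",(252,492),.0485)):
    X=onplane(c,190+(u+.5)/5-.5,200+(v+.5)/5-.5,z)[:2];W[k]=X;d=X-C;print(k,X.round(4),np.hypot(*d).round(4),np.arctan2(d[1],d[0]).round(4))
n=np.array([-np.sin(.338),np.cos(.338)])
print((W["pin"]-W["line"])@n,(W["pin"]-(W["icw"]+W["iccw"])/2)@n)
E
```

```text
b2 [ 0.5688 -0.1081] 0.0631 -0.7092
pin [ 0.5906 -0.0442] 0.0733 0.3164
mark [ 0.5975 -0.0399] 0.0813 0.3405
icw [ 0.5868 -0.0526] 0.0675 0.2156
iccw [ 0.5828 -0.0406] 0.0672 0.4028
line [ 0.5832 -0.046 ] 0.0657 0.3251
line2 [ 0.5737 -0.0491] 0.0557 0.3271
-0.000733603251048956 0.0003636557212184099
```

>>> apply_moves --pt "0 3 2 0 0.04" --pt "0 3 2 -30 0.04" --pt "0 3 2 -55 0.04" --pt "0 3 2 -70 0.04" --pt "0 3 2 -78 0.04" --pt "0 3 2 -82 0.04" --pt "0 3 2 -82 0.04" --pt "0 3 2 -82 0.04" --pt "0 3 2 -82 0.04"

```text
t: 12.37
tool_pos: [0.5731, -0.1111, 0.0406]
orientation: [0.001, -0.416, 0.909, -0.001]
contact_force: [0.5, -0.2, -0.3]
finger_gap: 0.0
```

```bash
python3 look.py 13
```

```text
[ 0.57313669 -0.11108853  0.04061778] [ 0.00107896 -0.41623968  0.90925378 -0.00096802] 12.3667 2.7730230952049183e-05 [ 0.45535637 -0.21628066 -0.33741259]
```

View pics/c13.png

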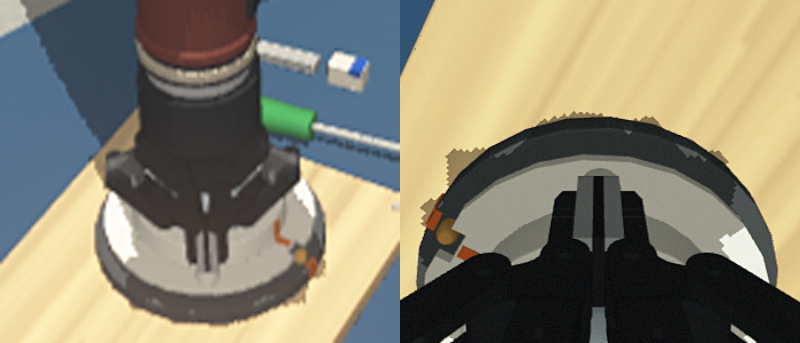

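>>> apply_moves --pt "0 0 0 -2 0" --pt "0 0 0 -4 0" --pt "0 0 0 -6 0" --pt "0 0 0 -7 0" --pt "0 0 0 -8 0" --pt "0 0 0 -8 0"

```text
t: 12.97
tool_pos: [0.5723, -0.1108, 0.0318]
orientation: [0.0, -0.416, 0.909, -0.0]
contact_force: [-0.6, 0.0, 4.6]
finger_gap: -0.0001
```

Contact on the boss at about the expected height. I'll press slowly.

>>> apply_moves --pt "0 0 0 -0.7 0" --pt "0 0 0 -1.4 0" --pt "0 0 0 -2.1 0" --pt "0 0 0 -2.8 0" --pt "0 0 0 -3.5 0" --pt "0 0 0 -4 0" --pt "0 0 0 -4 0" --pt "0 0 0 -4 0"

```text
t: 13.63
tool_pos: [0.5723, -0.1108, 0.0277]
orientation: [0.0, -0.416, 0.909, -0.0]
contact_force: [-1.7, -0.1, 5.2]
finger_gap: -0.0003
```

>>> apply_moves --pt "0 0 0 -0.7 0" --pt "0 0 0 -1.4 0" --pt "0 0 0 -2.1 0" --pt "0 0 0 -2.8 0" --pt "0 0 0 -3.5 0" --pt "0 0 0 -4.2 0" --pt "0 0 0 -4.2 0" --pt "0 0 0 -4.2 0"

```text
t: 14.3
tool_pos: [0.5729, -0.1105, 0.0262]
orientation: [0.001, -0.416, 0.909, -0.0]
contact_force: [-4.5, 3.6, 18.4]
finger_gap: -0.0001
```

>>> apply_moves --pt "0 0 0 -0.5 0" --pt "0 0 0 -1 0" --pt "0 0 0 -1 0" --pt "0 0 0 -1 0"

```text
t: 14.63
tool_pos: [0.5731, -0.1103, 0.0261]
orientation: [0.001, -0.416, 0.909, 0.0]
contact_force: [-7.6, 3.4, 22.1]
finger_gap: -0.0001
```

```bash
python3 look.py 14
```

```text
[ 0.57314023 -0.11031004  0.02607143] [ 7.10829879e-04 -4.16264958e-01  9.09243077e-01  8.17332484e-05] 14.6333 -0.00010424350115132616 [-7.62350068  3.36978168 22.09600298]
```

View pics/c14.png

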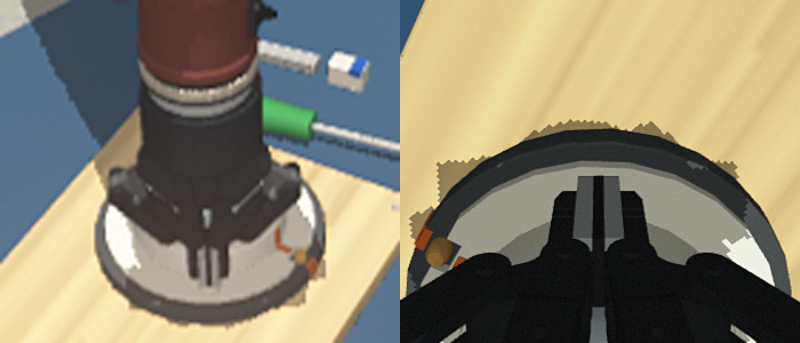

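```bash
cat > ht.py <<'E'
from h import *
import cv2
s=observe();c=wcal(s);p,d=camera("wrist")
v,u=np.mgrid[0:480,0:640];Xc=np.stack([(u-c["cx"])/c["fx"]*d,(v-c["cy"])/c["fy"]*d,d],-1).reshape(-1,3)
X=(Xc-c["t"])@c["R"];C=np.array([.5209,-.067]);r=np.hypot(*(X[:,:2]-C).T);a=np.arctan2(X[:,1]-C[1],X[:,0]-C[0])
ok=(d.ravel()>0)&(abs(((a+.709+np.pi)%(2*np.pi))-np.pi)>.3)
for nm,lo,hi,zl,zh in(("brim",.060,.070,.025,.055),("base",.076,.080,.02,.05),("board",.09,.1,.005,.035),("ledge",.045,.052,.05,.075)):
    k=ok&(r>lo)&(r<hi)&(X[:,2]>zl)&(X[:,2]<zh);print(nm,k.sum(),np.median(X[k,2]) if k.any() else None)
E
python3 ht.py
```

```text
brim 4994 0.039808511663766144
base 3004 0.03478684551067221
board 9925 0.020823684369381836
ledge 51 0.05705919433495205
```

>>> apply_moves --pt "0 0 0 5 0" --pt "0 0 0 12 0" --pt "0 0 0 30 0" --pt "0 0 0 60 0" --pt "0 0 0 90 0" --pt "0 0 0 115 0" --pt "0 0 0 130 0" --pt "0 0 0 130 0" --pt "0 0 0 130 0" --pt "0 0 0 130 0" --pt "0 0 0 130 0" --pt "0 0 0 130 0"

```text
t: 15.78
tool_pos: [0.5702, -0.1102, 0.1495]
orientation: [-0.001, -0.416, 0.909, 0.001]
contact_force: [-0.1, 0.7, 0.2]
finger_gap: -0.0002
```

```bash
python3 look.py 15; python3 ht.py;  python3 - <<'E'
import cv2
p=cv2.imread("pics/w15.png");cv2.imwrite("pics/w15c.png",cv2.resize(p[160:320,210:410],None,fx=3.75,fy=3.75,interpolation=cv2.INTER_CUBIC))
E
```

```text
[ 0.57023617 -0.11023576  0.14951779] [-0.00149386 -0.41618104  0.90927952  0.00136313] 15.7833 -0.00020448883761998513 [-0.09094661  0.65198542  0.21127538]
brim 4090 0.039879459675747166
base 1953 0.03483366829127487
board 6364 0.020867671521128672
ledge 2545 0.05980551707919272
```

View pics/w15c.png

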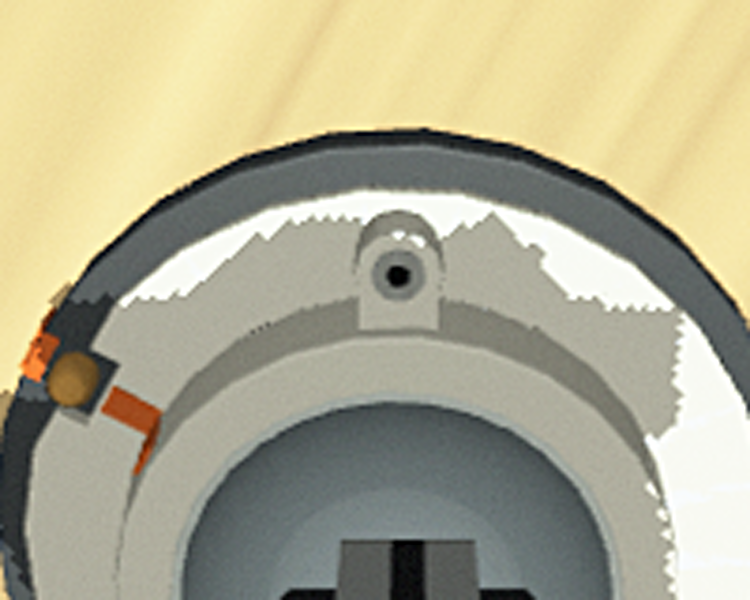

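View pics/w15.png

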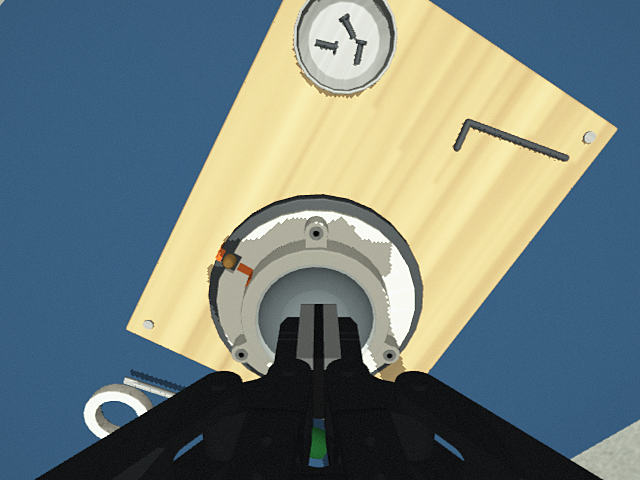

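The picture shows the pin standing in the notch (230,261), the brim down on the base and the hand clear. I'll hand the job in.

```bash
python3 -c "
from rig import *
print(job_done())"
```

```text
the job is handed in; nothing more can be done
None
```

The cover is closed: I turned it about 0.92 rad clockwise with the fingers around one boss, until the notch stood over the pin. I then pressed it down on that boss with the fingers shut, and lifted the hand clear at about 16 s of the 64 s allowed.

**Last checks**
- **Height:** wrist depth put the brim's top at z = 39.9 mm and the base's top at 34.8 mm. The 5 mm between them is the brim's thickness, so the cover is fully home.
- **Notch:** the last picture shows the pin standing in it. Before the press, the notch-to-pin offset measured under 1 mm.
- **Force:** under 1 N on the tool after I lifted away, and about 22 N at most in the readings while pressing.
- **Other things on the bench:** the dish and hex key were where they started in the last picture. I did not measure the other bystanders again, but no move went near them.

**Disagreements**
- **Fingertips:** both cameras and the contact height showed the tips about 33 mm behind the reported TCP, not at it. I set the working heights from the pictures instead.
- **Camera axis:** position estimates from the different cameras differed by up to about 3 mm.
- **First alignment:** it came out about 0.03 rad short, and a second small push corrected it.

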